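Screw the hose elbow into the clamped port, 30 degrees past first resistance

ROBOT

A 6-joint arm with a two-finger parallel gripper is mounted at the origin on a cart in front of the work surface, level with it; the furniture and walls round the work are solid. World frame = base frame: x ahead of the robot, y to its left, z up, the work surface at z = 0. Lengths are in m, angles in rad, forces in N, time in s.
With the tool pointing down it reaches from about 0.35 to 0.85 m from the base axis. Payload 8.1 kg.
Tool frame: the origin (TCP) lies at the very end of the fingers, on their centre line; the grasp point (between the pads) lies 19 mm behind it; z points along the fingers, y is the line along which they close (so a half turn about z gives the same grasp; the last joint's range is limited). The gripper opens to 93 mm and grips with 3 to 60 N. Pads are 15 mm wide; open, the fingers measure 128 mm over their backs; the gripper's body (75 mm by 188 mm) begins 65 mm behind the grasp point.
Start: joints at [1.028, 0.13, 1.488, -0, 1.523, -0.085], TCP at [0.265, 0.538, 0.196] pointing down, gripper open.
Joint ranges: [-2.96, 2.96], [-0.89, 2.26], [0.02, 2.5], [-1.34, 4.48], [0, 2.73], [-2.66, 2.66]. Speed limits (rad/s): [2.39, 2.39, 2.79, 3.14, 3.14, 3.14].

INTERFACE

Orientations are given as a unit quaternion [w, x, y, z].
In Python, from plant import * gives the robot as it stands.
- The arm moves only by the shell command python3 -m crank 'ROWS' [OPENING]. ROWS is a JSON object of lists of equal length, an entry for each row: "linear": the shift along the tool's x, y, z in mm, a list of three; "spin": the turn about the tool's z in degrees. In form: {"linear": [[tx, ty, tz], ...], "spin": [spin, ...]}. A call has 1 to 20 rows; each row is the pose to reach, as a shift and turn from the pose commanded when the call began, along the tool's axes at that moment; what a row does not reach only later rows make up. A row lasts 1/8 s, in which the tool goes at most 62.5 mm and 10.7 degrees, less where a joint would pass 70% of its speed; a pose out of reach is approached as far as the arm can. A call with a gripper value outside its range is refused whole. OPENING is the closure, from -1 (fully open) to 1 (shut), set as the call begins (- or left out, the last holds). The fingers move at their own pace and stop on an object; the grip force is fixed at half the most. Time passes only in rows, so rows that repeat a pose let the fingers close. It gives the time, the measured TCP pose, the force, the opening and the grip force at its end, in the units of the state.
- get_state(): the state, without advancing time (a new reading comes with each control period).
- capture(name): name is "scene" or "top"; returns the picture (480x640x3 uint8, red, green, blue); there is no depth.
- camera_model(name): a dict with "fx", "fy", "cx", "cy" (pixels), "R" (3x3) and "t" (3): a world point X has camera coordinates R X + t. Camera axes: x right, y down, z forward; pixel columns grow to the right and rows downward; lengths in m; the calibration is good to about 2 mm. A picture is of the moment at which its call begins. camera_model takes no time and is no camera call.
- hand_in(): hands the job in; it is judged then, once.
The state is a dict: "time_s": time; "joint_positions": joint angles; "joint_vel": joint speeds; "tau": joint torques, N m; "ee_pos": TCP position; "tcp_rot": TCP orientation; "contact_force": force on the tool from outside, world axes, zero at the start; "torque": the same for the moment, N m; "width": finger opening in m; "grasp_force": force on a finger pad.
Only numpy, scipy, OpenCV 4.12 (cv2) and the standard library are available. Lean on these libraries where they do the work, as an engineer would, in place of code of your own. Each camera call takes 0.05 s, during which the arm holds its last target. There are 200 camera calls.

TASK

Pick up the brass hose elbow, set its two pegs into the notches of the port clamped in the vise, and screw it in gently, clockwise from above. It runs freely at first; when you feel its foot meet the packing ring and the resistance rises, turn it 30 degrees further, stop there without turning back, and let go.

Things in the scene. Friction and masses are not known exactly. Their poses are not given: they have to be found in the camera images.
- elbow: Loose brass hose elbow, 180 g, standing upright on its round spigot, 70 mm tall. Origin at the centre of the spigot's flat foot; z up along the spigot (the screwing axis), x along the ribbed hose outlet, which is 18 mm thick and sticks out to x = 52 mm at z 52 mm. Spigot 24 mm in diameter; collar 39 mm in diameter at z 29 to 33 mm.
- elbow_grip (a point): Where to grip the elbow: on its axis, 58 mm above the foot, in the block above the collar. The block is 34 mm along x, 30 mm across its two flats (y) and reaches from z 32 to 70 mm; the fingers close along y, from above. Axes as the elbow's.
- elbow_peg (a point): One of the spigot's two round pegs, at +x (its twin is at -x), 5 mm thick, centred 8.5 mm above the foot; this point is 15.5 mm from the axis, the pegs' ends 16.5 mm.
- socket: Small blue machine vise, fixed to the bench, clamping the round steel port upright. Origin on the bench on the port's axis, z up; the vise's screw and tommy bar point to x. Port 50 mm in outer diameter; jaws end 13 mm below its mouth. Vise 76 mm along y, from x = -63 to 87 mm, screw and bar to 117 mm.
- port_mouth (a point): Centre of the port's mouth, 60 mm above the bench. Bore 26.4 mm wide: 1.1 mm of clearance round the spigot. Pegs that miss the notches stand on the mouth, foot 6 mm deep. Inside, out of sight, lies a rubber packing ring: the foot meets it at an unknown angle, 20 to 115 degrees after the notches; it then resists with about 12 N along the axis, gives way, and stays where it was pushed.
- port_notch (a point): One of the two entry notches in the mouth (at +x of the socket; its twin is at -x), each 36 degrees wide. They let the elbow's pegs in, outlet along +x or -x of the socket, within about 8 degrees.
- port_thread (a point): Where the foot's centre is, 16 mm below the mouth, when the pegs let in by the notches land on the thread (15 to 17 mm with the angle). The two-start thread goes down clockwise seen from above, 30 mm per turn (1 mm in 12 degrees), with 1 mm of axial play: follow its descent while turning. It ends at a hard stop about 150 degrees from the notches.

How it is judged:
On the way:
1. the elbow's pegs are in the notches of the port (z of elbow in the frame of port_mouth below -0.0125 m and horizontal distance between elbow and port_mouth below 0.003 m and distance of packing_c0 from where it was at the start of the episode below 0.001 m), for 0.1 s.
At the end, for the whole second after the job is handed in: The elbow stands upright in the port (axis within 3 mm and 0.08 rad), at rest and let go, its foot still on the packing ring (within 2.5 mm), which it has pushed down 1.35 to 3.5 mm: 30 degrees of turn past first contact (2.5 mm less some give), within about 12 degrees (distance of packing_c0 from where it was at the start of the episode between 0.00135 and 0.0035 m and distance between elbow and packing_c0 below 0.0055 m and horizontal distance between elbow and port_mouth below 0.003 m and angle between elbow's own z axis and vertical below 0.08 rad and linear speed of elbow below 0.01 m/s); the robot touches nothing.
It fails at once if the elbow is forced against the port or the packing ring with more than 40 N (contact force between elbow and socket above 40 N).
It also fails if it takes over 67 s, if anything falls off the work surface, if the arm or the gripper's body presses on something with over 40 N, if the wrist force passes 120 N, or if a joint passes its speed limit or range.

## Working session

There is one attempt and no reset: what is moved stays moved. The work goes in short steps, Python scripts to look and compute and a shell command to move; the robot and the scene stay as the last step left them, time stands still between calls to the robot, and variables do not carry over. Pictures are saved under pics/ and viewed, at most 10 in all, crops included, and the job is handed in when it is done.

```bash
mkdir -p pics
python3 - <<'E'
from plant import *
import cv2
for n in("scene","top"):
    cv2.imwrite(f"pics/{n}0.png",cv2.cvtColor(capture(n),cv2.COLOR_RGB2BGR))
    print(camera_model(n))
s=get_state();print({k:s[k] for k in("time_s","ee_pos","tcp_rot","contact_force","width","grasp_force")})
E
```

```text
{'fx': 442.2258380825434, 'fy': 442.2258380825434, 'cx': 315.54349453802087, 'cy': 234.94639260514424, 'R': array([[ 0.42512331, -0.90499374, -0.01601548],
       [-0.70489008, -0.31992071, -0.63307244],
       [ 0.56780291,  0.28042301, -0.77392686]]), 't': array([-0.1553017 ,  0.44484734,  0.59801433])}
{'fx': 457.56242848538926, 'fy': 457.56242848538926, 'cx': 320.7247367762556, 'cy': 244.0042522310974, 'R': array([[ 0.0841865 , -0.99644855,  0.00170901],
       [-0.97560236, -0.08277403, -0.2033433 ],
       [ 0.20276259,  0.01545145, -0.97910601]]), 't': array([0.05445433, 0.53158196, 0.79932974])}
{'time_s': 0.1, 'ee_pos': array([0.26486542, 0.53776278, 0.19480897]), 'tcp_rot': array([-2.48509593e-04,  2.26887445e-01,  9.73920640e-01, -7.82965451e-04]), 'contact_force': array([-0.02708551, -0.5794233 , -0.32550279]), 'width': 0.0934551381410431, 'grasp_force': 0.0}
```

View pics/scene0.png

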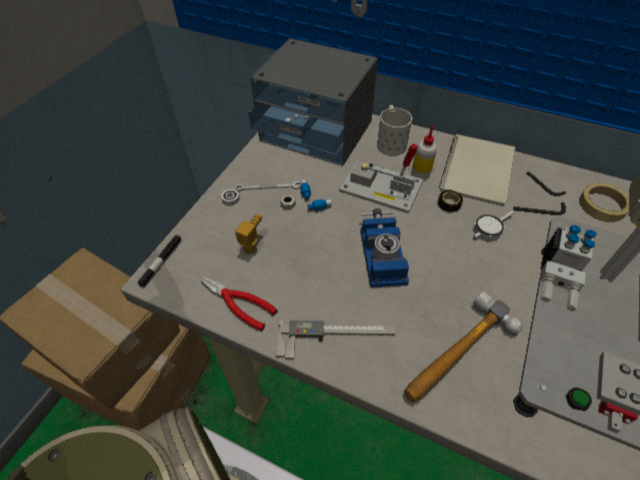

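View pics/top0.png

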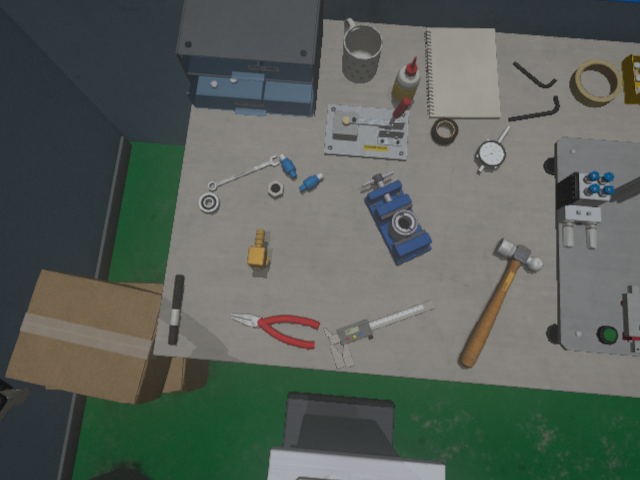

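The elbow is at about (258,250) in top and (248,235) in scene, with its outlet pointing away from the robot. The vise and port are at (403,223) in top and (386,243) in scene. I'll enlarge both.

Run:
```python
import cv2,numpy as np
t=cv2.imread("pics/top0.png");s=cv2.imread("pics/scene0.png")
def c(im,u,v): 
    r=cv2.resize(im[v:v+60,u:u+80],(400,300),interpolation=cv2.INTER_CUBIC)
    for k in range(0,80,10):cv2.line(r,(k*5,0),(k*5,4),(0,255,0),1)
    for k in range(0,60,10):cv2.line(r,(0,k*5),(4,k*5),(0,255,0),1)
    return r
m=np.vstack([np.hstack([c(t,220,220),c(t,363,195)]),np.hstack([c(s,210,205),c(s,346,215)])])
cv2.imwrite("pics/m0.png",m)
```

```text
(no output)
```

View pics/m0.png

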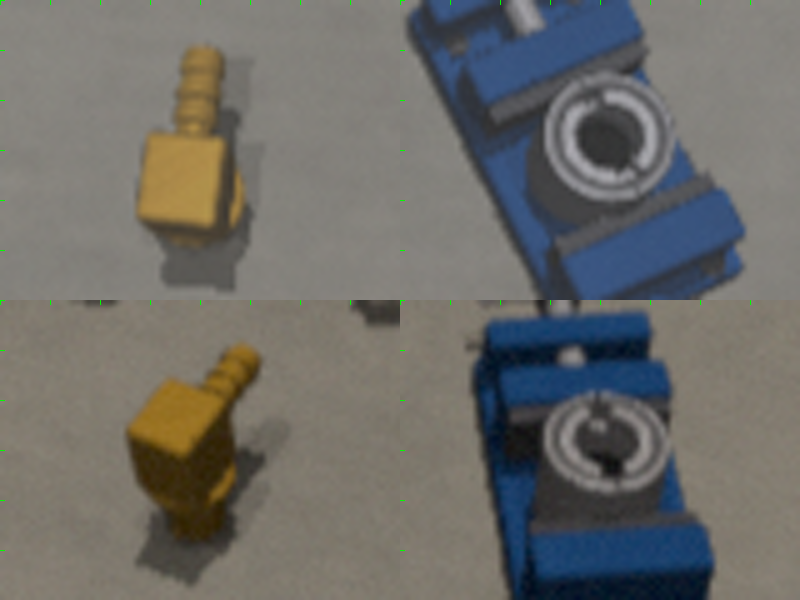

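```bash
cat > h.py <<'E'
from plant import *
import numpy as np, cv2
from scipy.spatial.transform import Rotation as Ro
def ray(cam,p,z):
    c=camera_model(cam);R,t=np.array(c["R"]),np.array(c["t"])
    d=R.T@np.array([(p[0]-c["cx"])/c["fx"],(p[1]-c["cy"])/c["fy"],1]);o=-R.T@t
    return o+d*(z-o[2])/d[2]
def cr(cam,pts,u,v,z,k=5): return np.array([ray(cam,(u+(x+.5)/k-.5,v+(y+.5)/k-.5),z)[:2] for x,y in pts])
def ang(d): return np.degrees(np.arctan2(d[1],d[0]))
E
python3 - <<'E'
from h import *
np.set_printoptions(precision=4,suppress=True)
for cam,pts,u,v in(("top",[(148,135),(226,140),(217,226),(138,216)],220,220),("scene",[(172,80),(231,103),(188,160),(129,132)],210,205)):
    q=cr(cam,pts,u,v,.07);print(cam,q.mean(0),[np.linalg.norm(q[i]-q[i-1]) for i in range(4)],[ang(q[0]-q[3]),ang(q[1]-q[2]),ang(q[0]-q[1])-90,ang(q[3]-q[2])-90])
    
o=cr("top",[(205,50),(195,132)],220,220,.059);print("outlet",o,ang(o[0]-o[1]))
o=cr("scene",[(245,58)],210,205,.055);print("outlet sc",o)
for cam,pts,u,v in(("top",[(143,135),(276,135),(209,70),(209,201),(192,98),(232,172)],363,195),("scene",[(143,142),(270,142),(206,92),(206,193),(198,107),(212,168)],346,215)):
    q=cr(cam,pts,u,v,.06);print(cam,q[:2].mean(0),q[2:4].mean(0),q[4:].mean(0),[np.linalg.norm(q[i]-q[i+1]) for i in(0,2,4)],ang(q[4]-q[5]))
# jaw edges top crop (upper jaw front edge, lower jaw back edge), z ~.047
q=cr("top",[(95,122),(248,50),(155,240),(310,178)],363,195,.047);print(ang(q[0]-q[1]),ang(q[2]-q[3]),np.linalg.norm(q[0]-q[1]))
s=get_state();w,x,y,z=s["tcp_rot"];M=Ro.from_quat([x,y,z,w]).as_matrix();print(M)
E
```

```text
top [0.4908 0.2145] [np.float64(0.03012760370506341), np.float64(0.028634419123182035), np.float64(0.03191556227024684), np.float64(0.029009543645773888)] [np.float64(-0.2684320892898854), np.float64(0.3828729467688208), np.float64(1.1142207598825138), np.float64(-2.431569274601614)]
scene [0.4909 0.2119] [np.float64(0.030739430641193916), np.float64(0.027994367624716805), np.float64(0.032610755705536), np.float64(0.028895232703949583)] [np.float64(-2.598363892938499), np.float64(-1.0633132754345795), np.float64(-1.5665447369214291), np.float64(-5.28716155255573)]
outlet [[0.5421 0.2133]
 [0.5107 0.2135]] -0.4202486809261445
outlet sc [[0.5407 0.2126]]
top [ 0.58   -0.0538] [ 0.5799 -0.0536] [ 0.5801 -0.0547] [np.float64(0.04985730977287934), np.float64(0.0506873130478886), np.float64(0.03181617723614504)] 30.780354484532655
scene [ 0.5796 -0.0547] [ 0.5798 -0.0544] [ 0.5817 -0.0533] [np.float64(0.0495517912158718), np.float64(0.05051358479641323), np.float64(0.03061765455148659)] 29.618448113324266
120.47847719366631 116.81328284909554 0.06598044859848373
[[-0.897   0.4419 -0.0008]
 [ 0.4419  0.897  -0.0014]
 [ 0.0001 -0.0016 -1.    ]]
```

The measurements agree with each other. The elbow axis is at (0.491, 0.213) with yaw about 0°. The port is at (0.580, -0.054) with its notch line at 30°. Joint 6 can cover insertion and screwing in one grasp (-126° up to at most +20°), so I'll go above the elbow.

```bash
python3 -m crank '{"linear":[[-60,-33,0],[-115,-64,0],[-173,-96,0],[-230,-128,0],[-290,-160,0],[-346,-191,0],[-346,-191,0],[-346,-191,30],[-346,-191,60],[-346,-191,60],[-346,-191,60],[-346,-191,60]],"spin":[-5,-10,-16,-22,-26,-26,-26,-26,-26,-26,-26,-26]}' -1
python3 - <<'E'
from h import *
s=get_state();w,x,y,z=s["tcp_rot"];M=Ro.from_quat([x,y,z,w]).as_matrix();print(M,s["ee_pos"],s["joint_positions"],M.T@(np.array([.491,.2133,.039])-s["ee_pos"])*1e3, ang(M[:2,1]))
E
```

```text
time_s: 1.6
ee_pos: [0.492, 0.2146, 0.1375]
tcp_rot: [0.001, 0.002, 1.0, 0.0]
contact_force: [0.1, -0.3, 0.4]
width: 0.0928
grasp_force: 0.0
[[-9.99990654e-01  3.52080819e-03  2.50917887e-03]
 [ 3.52293632e-03  9.99993438e-01  8.44223465e-04]
 [-2.50619006e-03  8.53055252e-04 -9.99996496e-01]] [0.49204606 0.2146384  0.13753772] [ 3.15793766e-01 -8.44038920e-03  1.73982135e+00  2.35108714e-05
  1.40756440e+00 -1.25148447e+00] [ 1.28828643 -1.42613197 98.53361716] 89.79827206005523
```

```bash
python3 -m crank '{"linear":[[1.3,-1.4,30],[1.3,-1.4,60],[1.3,-1.4,85],[1.3,-1.4,98.5],[1.3,-1.4,98.5],[1.3,-1.4,98.5]],"spin":[0,0,0,0,0,0]}' -1
python3 -m crank '{"linear":[[0,0,0],[0,0,0],[0,0,0],[0,0,0],[0,0,0],[0,0,0],[0,0,0],[0,0,0]],"spin":[0,0,0,0,0,0,0,0]}' 1
python3 - <<'E'
from h import *
for n in("scene","top"): cv2.imwrite(f"pics/{n}1.png",cv2.cvtColor(capture(n),cv2.COLOR_RGB2BGR))
s=get_state();w,x,y,z=s["tcp_rot"];M=Ro.from_quat([x,y,z,w]).as_matrix();print(M,s["ee_pos"],ang(M[:2,1]))
a=cv2.imread("pics/top1.png")[200:300,205:315];b=cv2.imread("pics/scene1.png")[180:280,190:300]
cv2.imwrite("pics/m1.png",np.hstack([cv2.resize(i,(396,360),interpolation=2) for i in(a,b)]))
E
```

```text
time_s: 2.35
ee_pos: [0.4909, 0.213, 0.0387]
tcp_rot: [0.001, 0.002, 1.0, 0.0]
contact_force: [-0.0, 0.4, 0.5]
width: 0.0929
grasp_force: 0.0
time_s: 3.35
ee_pos: [0.4898, 0.2126, 0.0372]
tcp_rot: [-0.0, 0.002, 1.0, 0.0]
contact_force: [-0.4, 0.3, -0.4]
width: 0.0295
grasp_force: 29.9
[[-9.99992074e-01  3.98113498e-03 -4.51295504e-05]
 [ 3.98113304e-03  9.99992074e-01  4.28466849e-05]
 [ 4.52997711e-05  4.26666786e-05 -9.99999998e-01]] [0.48979227 0.21261925 0.03720052] 89.77189716546398
```

View pics/m1.png

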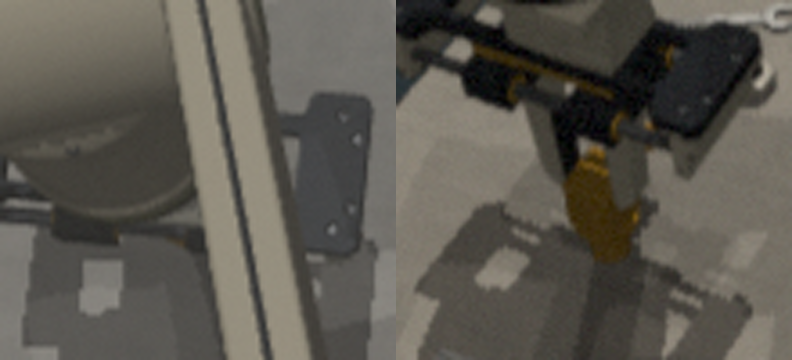

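The grasp is good: width 29.5 mm, 30 N, with the outlet end lying along the fingers' plane normal. I'll lift and carry the elbow above the port.

```bash
python3 -m crank '{"linear":[[0,0,-30],[0,0,-60],[0,0,-90],[-18,-53,-90],[-36,-106,-90],[-54,-160,-90],[-72,-213,-90],[-90,-250,-90],[-90,-267,-90],[-90,-267,-90],[-90,-267,-90],[-90,-267,-90]],"spin":[0,0,0,-6,-12,-18,-24,-30,-30,-30,-30,-30]}'
python3 - <<'E'
from h import *
for n in("scene","top"): cv2.imwrite(f"pics/{n}2.png",cv2.cvtColor(capture(n),cv2.COLOR_RGB2BGR))
s=get_state();w,x,y,z=s["tcp_rot"];M=Ro.from_quat([x,y,z,w]).as_matrix();print(M,s["ee_pos"],ang(M[:2,1]),s["joint_positions"],s["width"],s["contact_force"])
a=cv2.imread("pics/scene2.png")[170:270,335:445]
b=cv2.imread("pics/top2.png")[170:270,350:460]
cv2.imwrite("pics/m2.png",np.hstack([cv2.resize(i,(396,360),interpolation=2) for i in(a,b)]))
E
```

```text
time_s: 4.95
ee_pos: [0.5785, -0.0534, 0.1273]
tcp_rot: [0.0, -0.257, 0.966, 0.0]
contact_force: [0.8, -0.2, -2.5]
width: 0.0296
grasp_force: 29.9
[[-8.67414723e-01 -4.97585860e-01  1.02028720e-04]
 [-4.97585849e-01  8.67414728e-01  1.13215795e-04]
 [-1.44835793e-04  4.74369997e-05 -9.99999988e-01]] [ 0.57864566 -0.05367215  0.12734158] 119.84040991421931 [-1.80798532e-01  1.20992498e-01  1.62441536e+00  1.31721510e-04
  1.39610478e+00 -2.27243115e+00] 0.02963492156293895 [ 0.03975052  0.318124   -1.95666674]
```

View pics/m2.png

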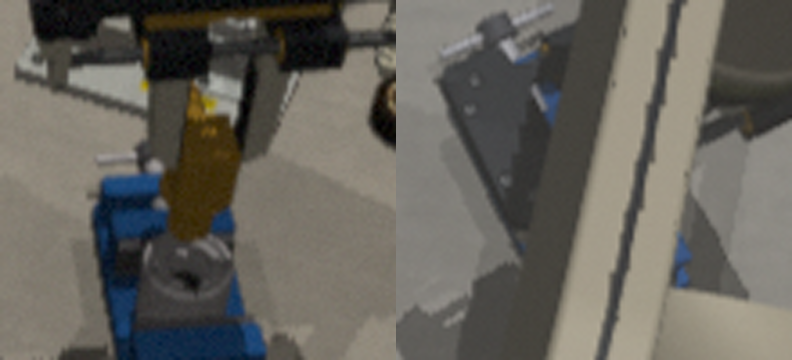

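Run:
```python
from h import *
im=cv2.imread("pics/scene2.png")[190:250,365:415]
r=cv2.resize(im,(500,600),interpolation=2);r=cv2.convertScaleAbs(r,alpha=1.8)
c=camera_model("scene");R,t=np.array(c["R"]),np.array(c["t"])
def P(X):
    q=R@X+t;return np.array([(c["fx"]*q[0]/q[2]+c["cx"]+.5-365)*10,(c["fy"]*q[1]/q[2]+c["cy"]+.5-190)*10])
r2=r.copy()
yw=np.radians(29.84);e=np.array([np.cos(yw),np.sin(yw)]);n=np.array([-e[1],e[0]]);s=[.57865,-.05367]
A=np.array(s)+.0012*e
th=np.linspace(0,2*np.pi,60)
def circ(A,z,rad,col): cv2.polylines(r2,[np.array([P(np.array([A[0]+rad*np.cos(a),A[1]+rad*np.sin(a),z])) for a in th]).astype(int)],True,col,1)
for z,rad in((.0901,.012),(.1191,.0195),(.1231,.0195)): circ(A,z,rad,(0,255,0))
cv2.polylines(r2,[np.array([P(np.array([*(A+a*e+b*n),.1601])) for a,b in((.017,.015),(.017,-.015),(-.017,-.015),(-.017,.015))]).astype(int)],True,(0,255,0),1)
circ((.5799,-.0541),.06,.025,(255,0,255))
cv2.imwrite("pics/m3.png",np.hstack([r,r2])[:, :1000][::1] if 0 else cv2.resize(np.hstack([r,r2]),(800,480),interpolation=cv2.INTER_AREA))
```

```text
(no output)
```

View pics/m3.png

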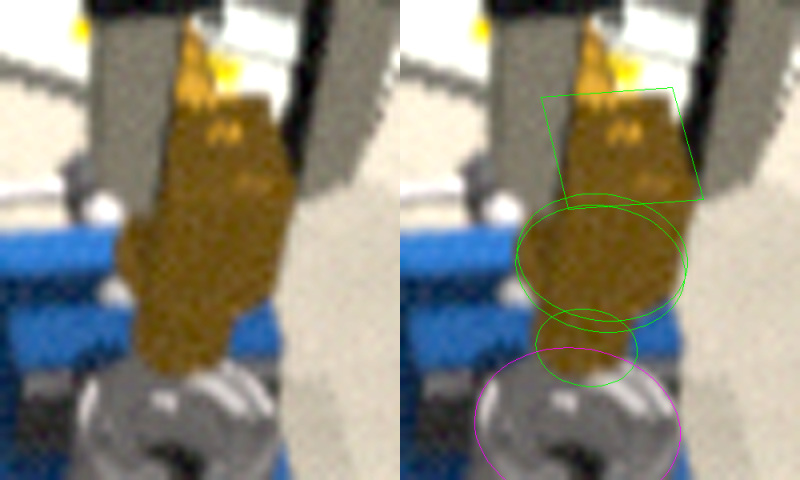

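The overlay fits within about 1 mm. The elbow needs to go about 1 mm to the image's right, which matches the finger-centred y offset. I'll correct that and descend slowly.

```bash
python3 -m crank '{"linear":[[0.4,-1.6,10],[0.4,-1.6,20],[0.4,-1.6,26],[0.4,-1.6,28],[0.4,-1.6,29],[0.4,-1.6,30],[0.4,-1.6,31],[0.4,-1.6,31.5],[0.4,-1.6,32],[0.4,-1.6,32]],"spin":[0,0,0,0,0,0,0,0,0,0]}'
python3 -c "
from plant import *
s=get_state();print(s['ee_pos'],s['contact_force'],s['torque'])"
```

```text
time_s: 6.3
ee_pos: [0.5792, -0.0564, 0.0952]
tcp_rot: [-0.0, -0.257, 0.966, 0.0]
contact_force: [-0.1, -0.8, -1.8]
width: 0.0296
grasp_force: 29.9
[ 0.57916751 -0.05636577  0.09521623] [-0.11575332 -0.76539728 -1.77282043] [0.05340518 0.07347113 0.02880272]
```

```bash
python3 -m crank '{"linear":[[0,0,1],[0,0,2],[0,0,2.5],[0,0,3],[0,0,3]],"spin":[0,0,0,0,0]}'; python3 -m crank '{"linear":[[0,0,0.5],[0,0,1],[0,0,1.5],[0,0,2],[0,0,2]],"spin":[0,0,0,0,0]}'
python3 -c "
from plant import *
s=get_state();print(s['ee_pos'],s['contact_force'],s['torque'])"
```

```text
time_s: 6.92
ee_pos: [0.5792, -0.0563, 0.0922]
tcp_rot: [-0.0, -0.257, 0.966, 0.0]
contact_force: [-0.1, -1.0, -2.1]
width: 0.0299
grasp_force: 29.9
time_s: 7.55
ee_pos: [0.5791, -0.0564, 0.0901]
tcp_rot: [-0.0, -0.257, 0.966, 0.0]
contact_force: [-0.1, 0.7, -2.1]
width: 0.0295
grasp_force: 29.9
[ 0.5791172  -0.05637748  0.09014251] [-0.12341247  0.72982358 -2.11791621] [ 0.12366637  0.06543085 -0.00102713]
```

The foot is 7 mm deep with no axial force, so the pegs are entering the notches. I'll continue with a small lateral relief.

```bash
python3 -m crank '{"linear":[[-0.2,0.4,0.5],[-0.2,0.4,1],[-0.2,0.4,2],[-0.2,0.4,3],[-0.2,0.4,3]],"spin":[0,0,0,0,0]}'; python3 -m crank '{"linear":[[0,0,1],[0,0,2],[0,0,3],[0,0,4],[0,0,4]],"spin":[0,0,0,0,0]}'
python3 -c "
from plant import *
s=get_state();print(s['ee_pos'],s['contact_force'],s['torque'])"
```

```text
time_s: 8.18
ee_pos: [0.5791, -0.0559, 0.0871]
tcp_rot: [-0.0, -0.257, 0.966, 0.0]
contact_force: [-0.1, 0.0, -2.0]
width: 0.0299
grasp_force: 29.9
time_s: 8.8
ee_pos: [0.5791, -0.0559, 0.0831]
tcp_rot: [-0.0, -0.257, 0.966, 0.0]
contact_force: [-0.3, 0.3, -2.2]
width: 0.0296
grasp_force: 29.9
[ 0.57907586 -0.05590354  0.08308577] [-0.31693208  0.28866308 -2.18169828] [6.53541886e-02 5.23282769e-05 3.01170273e-03]
```

```bash
python3 -m crank '{"linear":[[0,0,0.3],[0,0,0.6],[0,0,1],[0,0,1]],"spin":[0,0,0,0]}';  python3 -m crank '{"linear":[[0,0,0.2],[0,0,0.4],[0,0,0.5],[0,0,0.5]],"spin":[0,0,0,0]}'; python3 -m crank '{"linear":[[0,0,0.2],[0,0,0.4],[0,0,0.5],[0,0,0.5]],"spin":[0,0,0,0]}'
```

```text
time_s: 9.3
ee_pos: [0.5792, -0.0559, 0.0822]
tcp_rot: [-0.0, -0.257, 0.966, 0.0]
contact_force: [-0.6, 0.5, -1.5]
width: 0.0293
grasp_force: 29.9
time_s: 9.8
ee_pos: [0.5792, -0.0559, 0.0818]
tcp_rot: [0.0, -0.257, 0.966, -0.0]
contact_force: [-0.7, -0.1, -0.8]
width: 0.0297
grasp_force: 29.9
time_s: 10.3
ee_pos: [0.5793, -0.056, 0.0815]
tcp_rot: [0.0, -0.257, 0.966, -0.0]
contact_force: [-1.2, -0.3, 1.7]
width: 0.0296
grasp_force: 30.0
```

The pegs landed on the thread at about 15.7 mm depth, with an axial stiffness of about 9 N/mm. I'll screw with matched descent, 1 mm per 12°, and a small arc compensation because the elbow's axis sits about 1.2 mm from the TCP. I'll watch the force as it goes.

```bash
cat > st.py <<'E'
from h import *
v=[]
s=get_state();w,x,y,z=s["tcp_rot"];M=Ro.from_quat([x,y,z,w]).as_matrix()
print("turn %.1f z %.2f F %s T %s xy %s"%(119.84-ang(M[:2,1]),s["ee_pos"][2]*1e3,np.round(s["contact_force"],1),np.round(s["torque"],2),np.round(np.array(s["ee_pos"][:2])*1e3,1)))
E
python3 -m crank '{"linear":[[0,0,0.14],[0,0.1,0.28],[0,0.1,0.42],[0,0.1,0.42]],"spin":[1.7,3.3,5,5]}'>/dev/null; python3 st.py
python3 -m crank '{"linear":[[0,0,0.14],[0,0.1,0.28],[0,0.1,0.42],[0,0.1,0.42]],"spin":[1.7,3.3,5,5]}'>/dev/null; python3 st.py
python3 -m crank '{"linear":[[0,0,0.14],[0,0.1,0.28],[0,0.1,0.42],[0,0.1,0.42]],"spin":[1.7,3.3,5,5]}'>/dev/null; python3 st.py
```

```text
turn 5.1 z 80.93 F [-1.8 -0.3  2.9] T [0.1  0.17 0.02] xy [579.3 -55.9]
turn 10.1 z 80.40 F [-0.5 -0.3  2.6] T [ 0.17  0.04 -0.02] xy [579.2 -55.8]
turn 15.1 z 79.96 F [-0.2  0.7  3.3] T [ 0.3   0.05 -0.  ] xy [579.  -55.6]
```

```bash
python3 -m crank '{"linear":[[0,0,0.14],[0,0.1,0.28],[0,0.1,0.42],[0,0.1,0.42]],"spin":[1.7,3.3,5,5]}'>/dev/null; python3 st.py
python3 -m crank '{"linear":[[0,0,0.14],[0,0.1,0.28],[0,0.1,0.42],[0,0.1,0.42]],"spin":[1.7,3.3,5,5]}'>/dev/null; python3 st.py
python3 -m crank '{"linear":[[0,0,0.14],[0,0.1,0.28],[0,0.1,0.42],[0,0.1,0.42]],"spin":[1.7,3.3,5,5]}'>/dev/null; python3 st.py
```

```text
turn 20.1 z 79.62 F [-0.6  0.4  4.2] T [ 0.17  0.15 -0.04] xy [579.1 -55.8]
turn 25.1 z 79.19 F [-0.5  0.9  4.1] T [ 0.21  0.13 -0.02] xy [579.1 -55.6]
turn 30.1 z 78.71 F [-1.3  0.   4.4] T [0.24 0.1  0.01] xy [579.  -55.4]
```

```bash
python3 -m crank '{"linear":[[0,0,0.13],[0,0.1,0.26],[0,0.1,0.4],[0,0.1,0.4]],"spin":[1.7,3.3,5,5]}'>/dev/null; python3 st.py
python3 -m crank '{"linear":[[0,0,0.14],[0,0.1,0.28],[0,0.1,0.4],[0,0.1,0.4]],"spin":[1.7,3.3,5,5]}'>/dev/null; python3 st.py
python3 -m crank '{"linear":[[0,0,0.14],[0,0.1,0.28],[0,0.1,0.4],[0,0.1,0.4]],"spin":[1.7,3.3,5,5]}'>/dev/null; python3 st.py
python3 -m crank '{"linear":[[0,0,0.14],[0,0.1,0.28],[0,0.1,0.4],[0,0.1,0.4]],"spin":[1.7,3.3,5,5]}'>/dev/null; python3 st.py
```

```text
turn 35.1 z 78.22 F [-0.6  0.4  4.4] T [ 0.03  0.13 -0.  ] xy [578.9 -55.4]
turn 40.2 z 78.02 F [-1.8  0.1  5.7] T [ 0.21  0.28 -0.01] xy [578.9 -55.1]
turn 45.2 z 77.56 F [-1.8  0.6  5.3] T [ 0.15  0.33 -0.01] xy [578.9 -55. ]
turn 50.1 z 77.08 F [-1.5  0.7  4.6] T [0.1  0.22 0.04] xy [578.9 -54.9]
```

```bash
python3 -m crank '{"linear":[[0,0,0.14],[0,0.1,0.28],[0,0.1,0.42],[0,0.1,0.42]],"spin":[1.7,3.3,5,5]}'>/dev/null; python3 st.py
python3 -m crank '{"linear":[[0,0,0.14],[0,0.1,0.28],[0,0.1,0.42],[0,0.1,0.42]],"spin":[1.7,3.3,5,5]}'>/dev/null; python3 st.py
python3 -m crank '{"linear":[[0,0,0.14],[0,0.1,0.28],[0,0.1,0.42],[0,0.1,0.42]],"spin":[1.7,3.3,5,5]}'>/dev/null; python3 st.py
python3 -m crank '{"linear":[[0,0,0.14],[0,0.1,0.28],[0,0.1,0.42],[0,0.1,0.42]],"spin":[1.7,3.3,5,5]}'>/dev/null; python3 st.py
```

```text
turn 55.1 z 76.53 F [-0.8 -0.1  2.7] T [-0.07  0.37 -0.01] xy [578.9 -55. ]
turn 60.2 z 76.42 F [-2.2  2.   6. ] T [0.16 0.5  0.07] xy [579.  -54.7]
turn 65.2 z 76.03 F [-3.   0.5  6.4] T [0.22 0.61 0.03] xy [579.1 -54.6]
turn 70.2 z 75.54 F [-3.1  0.3  5.9] T [0.17 0.49 0.02] xy [579.1 -54.5]
```

```bash
python3 -m crank '{"linear":[[0.1,0,0.14],[0.15,0,0.28],[0.15,0,0.42],[0.15,0,0.42]],"spin":[1.7,3.3,5,5]}'>/dev/null; python3 st.py
python3 -m crank '{"linear":[[0.1,0,0.14],[0.15,0,0.28],[0.15,0,0.42],[0.15,0,0.42]],"spin":[1.7,3.3,5,5]}'>/dev/null; python3 st.py
python3 -m crank '{"linear":[[0,0,0.14],[0,0.1,0.28],[0,0.1,0.42],[0,0.1,0.42]],"spin":[1.7,3.3,5,5]}'>/dev/null; python3 st.py
```

```text
turn 75.1 z 74.90 F [-2.   1.1  4.1] T [ 0.1   0.51 -0.  ] xy [578.9 -54.5]
turn 80.1 z 74.79 F [-2.1  1.7  5.2] T [0.29 0.56 0.05] xy [579.  -54.2]
turn 85.2 z 74.38 F [-3.4  1.9  7. ] T [0.3  0.7  0.05] xy [579.  -54.2]
```

```bash
python3 -m crank '{"linear":[[0.1,0,0.14],[0.15,0,0.28],[0.15,0,0.42],[0.15,0,0.42]],"spin":[1.7,3.3,5,5]}'>/dev/null; python3 st.py
python3 -m crank '{"linear":[[0.1,0,0.14],[0.15,0,0.28],[0.15,0,0.42],[0.15,0,0.42]],"spin":[1.7,3.3,5,5]}'>/dev/null; python3 st.py
```

```text
turn 90.2 z 73.96 F [-2.5  1.2  5.9] T [ 0.24  0.52 -0.08] xy [579.1 -54.1]
turn 95.1 z 73.80 F [-2.1  0.7  6.9] T [0.25 0.66 0.02] xy [579.2 -54. ]
```

```bash
python3 -m crank '{"linear":[[0,0,0.14],[0.1,0,0.28],[0.1,0,0.42],[0.1,0,0.42]],"spin":[1.7,3.3,5,5]}'>/dev/null; python3 st.py
```

```text
turn 100.1 z 73.73 F [-3.8  1.4  9.5] T [0.23 0.88 0.02] xy [579.2 -53.9]
```

The foot met the packing ring at about 90–92°. There z stalls at about 73.85 mm and the force climbs to about 12 N. I'll turn on to about 121° and check for a net push of about 2.4 mm, or TCP z of about 71.45.

```bash
python3 -m crank '{"linear":[[0,0,0.14],[0.1,0,0.28],[0.1,0,0.42],[0.1,0,0.42]],"spin":[1.7,3.3,5,5]}'>/dev/null; python3 st.py
python3 -m crank '{"linear":[[0,0,0.14],[0.1,0,0.28],[0.1,0,0.42],[0.1,0,0.42]],"spin":[1.7,3.3,5,5]}'>/dev/null; python3 st.py
python3 -m crank '{"linear":[[0,0,0.14],[0.1,0,0.28],[0.1,0,0.42],[0.1,0,0.42]],"spin":[1.7,3.3,5,5]}'>/dev/null; python3 st.py
```

```text
turn 105.1 z 73.39 F [-3.8  1.4  9.6] T [0.26 0.95 0.  ] xy [579.2 -53.9]
turn 110.1 z 72.94 F [-4.1  1.   8.7] T [0.18 0.86 0.07] xy [579.3 -53.8]
turn 115.1 z 72.60 F [-3.8  1.7  9.6] T [0.33 0.8  0.04] xy [579.3 -53.6]
```

```bash
python3 -m crank '{"linear":[[0,0,0.14],[0,0,0.4],[0.1,0,0.6],[0.1,0,0.6]],"spin":[1.7,3.3,5,5]}'>/dev/null; python3 st.py
python3 -m crank '{"linear":[[0,0,0.2],[0,0,0.4],[0,0,0.4]],"spin":[1,2,2]}'>/dev/null; python3 st.py
```

```text
turn 120.1 z 72.13 F [-3.1  2.8 10.3] T [0.38 0.87 0.05] xy [579.4 -53.5]
turn 122.1 z 71.87 F [-3.6  2.7 11.4] T [0.35 0.98 0.08] xy [579.5 -53.4]
```

```bash
python3 -m crank '{"linear":[[0,0,0.2],[0,0,0.4],[0,0,0.4],[0,0,0.4]],"spin":[1,1.5,1.5,1.5]}'>/dev/null; python3 st.py; python3 st.py
python3 -c "
from h import *
cv2.imwrite('pics/s4.png',cv2.resize(cv2.cvtColor(capture('scene'),cv2.COLOR_RGB2BGR)[150:300,290:490],(800,600),interpolation=2))"
```

```text
turn 123.6 z 71.68 F [-5.   3.  12.1] T [0.49 1.06 0.08] xy [579.6 -53.4]
turn 123.6 z 71.68 F [-5.   3.  12.1] T [0.49 1.06 0.08] xy [579.6 -53.4]
```

View pics/s4.png

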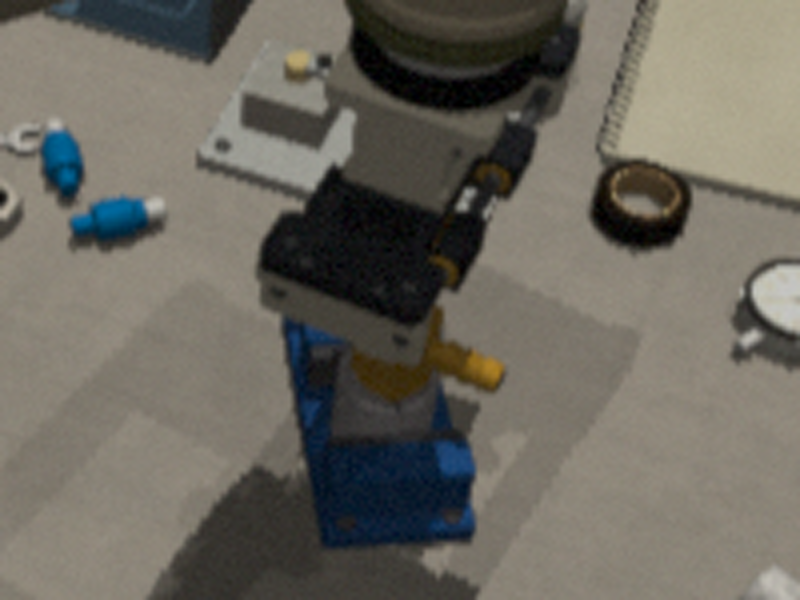

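The picture shows the elbow upright in the port with the outlet at about (500,375), turned with the gripper. The turn is about 32° past contact and the push is about 2.2 mm. I'll unload the axial spring, then open and retreat.

```bash
python3 -m crank '{"linear":[[0,0,-0.6],[0,0,-1.2],[0,0,-1.2]],"spin":[0,0,0]}'>/dev/null; python3 st.py
python3 -m crank '{"linear":[[0,0,0],[0,0,0],[0,0,0],[0,0,0],[0,0,0],[0,0,0],[0,0,0],[0,0,0]],"spin":[0,0,0,0,0,0,0,0]}' -1; python3 st.py
```

```text
turn 123.6 z 71.74 F [-0.3  2.3  5.8] T [0.34 0.13 0.  ] xy [579.3 -53.5]
time_s: 24.6
ee_pos: [0.5788, -0.0536, 0.0715]
tcp_rot: [0.0, 0.73, 0.684, -0.0]
contact_force: [-0.7, -0.7, 0.3]
width: 0.0926
grasp_force: 0.0
turn 123.6 z 71.47 F [-0.7 -0.7  0.3] T [-0.07  0.09  0.04] xy [578.8 -53.6]
```

```bash
python3 -m crank '{"linear":[[0,0,-10],[0,0,-25],[0,0,-50],[0,0,-90],[0,0,-130],[-50,0,-140],[-100,0,-140],[-150,0,-140],[-200,0,-140],[-200,0,-140],[-200,0,-140]],"spin":[0,0,0,0,0,0,0,0,0,0,0]}' -1
python3 - <<'E'
from h import *
for n in("scene","top"): cv2.imwrite(f"pics/{n}5.png",cv2.cvtColor(capture(n),cv2.COLOR_RGB2BGR))
a=cv2.imread("pics/scene5.png")[190:290,330:440];b=cv2.imread("pics/top5.png")[170:270,350:460]
cv2.imwrite("pics/m5.png",np.hstack([cv2.resize(i,(396,360),interpolation=2) for i in(a,b)]))
E
```

```text
time_s: 25.98
ee_pos: [0.566, -0.253, 0.2124]
tcp_rot: [0.0, 0.73, 0.684, 0.0]
contact_force: [0.8, 0.5, -0.5]
width: 0.0931
grasp_force: 0.0
```

View pics/m5.png

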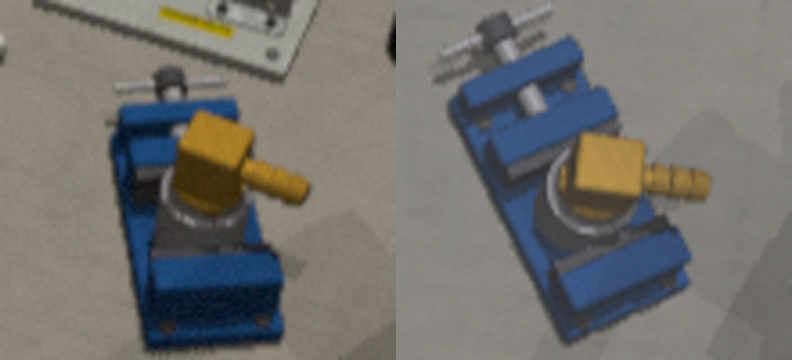

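The elbow stands upright in the port, with its outlet pointing along about -93° (top crop (710,183)), as the turn predicts.

```bash
python3 -c "
from plant import *
print(hand_in())"
```

```text
the job is handed in; nothing more can be done
None
```

The elbow is screwed into the port about 32° past first contact with the packing ring (measured push about 2.2 mm), released upright, and the job is handed in at about 26 s; no verdict came back.

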